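Check the climate in a packed picture case with a sword hygrometer

TASK

Turn the hygrometer's selector sleeve to 3, then lift the hygrometer from its stand, pass its blade down through the slot of the probe port in the clear lid of the picture case and stop with the insertion line on the blade level with the top of the port plate. Finish while holding it there in the gripper, still and upright, for the reading to settle: do not let go, do not press it against the case and do not touch the picture inside. Leave everything else on the table as it lies.

Things in the scene. Friction and masses are not known exactly. Their poses are not given: they have to be found in the camera images.
- grip (a point): Centre of the hygrometer's straight black handle, where to hold it (its balance point, about 0.33 kg in all). Handle: long axis x, 34 mm wide (y), 32 mm high (z up), free from x = -30 to +30 mm. Beyond that, at -x, a display head 46 mm wide and as high as the handle (x to -86 mm); at +x a round dial plate 62 mm across, centred at x = 62 mm, top 20 mm above this point.
- dial (a point): Centre, half-way up, of the selector sleeve on the hygrometer: an upright black knurled cylinder, 32 mm in diameter, 24 mm high, standing on the dial plate (whose top is 12 mm below this point). Axes as for the handle; the sleeve turns about z.
- selector (a joint): Angle of the sleeve: 0 = number 1, 0.524 = 2, 1.047 = 3, 1.571 = 4, with stops just beyond 1 and 4; grows clockwise seen from above. It clicks into each number; under 0.1 N m turns it. A white line on its top and side points at the number; 1 to 4 stand on the dial plate at +45, +15, -15, -45 degrees from the handle's +x (positive anticlockwise from above).
- tip (a point): Lower end of the blade, 126 mm straight below the handle's centre; axes as for the handle. The flat steel blade is 20 mm wide (x), 4 mm thick (y), 110 mm long below the handle; its last 8 mm taper to 13 x 2 mm. The insertion line is a dark line across the blade 65 mm above this point.
- slot (a point): Centre of the slot at the top face of the aluminium port plate, 115 mm above the table. Slot 22 mm long (x), 6 mm wide (y), 11 mm deep, open below, rim slightly bevelled; z up. The plate is 84 x 52 mm and 5 mm above the clear lid. The blade may enter either way round. On the case only a roll of tape stands more than 4 mm above the port plate.
- picture: Small framed picture, 176 x 216 x 15 mm, lying face up on the floor inside the case, seen through the clear lid; origin at the centre of its underside. Its frame's top is 28 mm above the table, 87 mm below the top of the port plate.
- case: The picture case, fixed to the table: plywood box 220 (x) x 260 (y) mm with a clear lid whose top is 110 mm above the table; origin at the centre of its underside. The slot's centre lies at x = -10, y = -55 mm.
- stand: The hygrometer's bench stand, fixed: flat base 104 (x) x 90 (y) x 6 mm and a column 60 (x) x 26 (y) mm, 118 mm high, with a pocket 24 x 8 mm down to the base that takes the blade; the handle rests on the column, its axes as the stand's within 0.2 rad. Origin at the centre of its underside.
- tape: Bystander: roll of tape, 80 mm across, 25 mm high, lying on the case's lid 115 to 155 mm from the slot's centre. Origin at the centre of its underside, as for all bystanders.
- screwbox: Bystander: cardboard box of screws, 90 x 60 x 30 mm, on the +x side of the stand, its centre about 130 mm from the stand's.
- bigtape: Bystander: broad roll of tape, 110 mm across, 48 mm high.
- drill: Bystander: cordless drill lying on its side, 64 mm high; the origin is at the rear of its barrel.
- marker: Bystander: marker pen, 132 mm long, 13 mm thick, lying about 120 mm from the stand, on its -x side.
- measure: Bystander: tape measure, 70 x 34 x 66 mm.
- corner: Bystander: cardboard corner protector, 90 x 90 x 56 mm.
- meter: The whole hygrometer (loose): a T-shaped hand instrument standing upright in its stand, blade down; origin at the blade's root, on the underside of the handle, 16 mm below the handle's centre and 110 mm above the blade's tip; axes as for the handle.
Things that resemble listed ones, but are neither listed nor needed, are in the scene too. Leave any turquoise look-alike of the meter alone.

How it is judged (in metres and radians):
On the way, in this order (a step that is already met when the one before it is completed fails the run):
1. the selector sleeve stands at 3, before the blade enters the port (value of joint selector between 0.8972 and 1.1972 rad and distance between tip and slot above 0.1 m), for 0.3 s.
2. the blade is through the slot with its insertion line within 12 mm of the port plate's top (z of tip in the frame of slot between -0.077 and -0.053 m and horizontal distance between tip and slot below 0.008 m), for 0.2 s.
At the end, for the whole second after the job is handed in: The selector is at 3 (within 0.15 rad); the blade stands in the slot, upright within 0.08 rad, its tip 53 to 77 mm below the port plate's top (insertion line within 12 mm of it); the hygrometer is at rest, held by the fingers (over 3 N), and pushes on the case with less than 10 N (all of step 2 and value of joint selector between 0.8972 and 1.1972 rad and angle between the z axis of tip and the z axis of slot, either way round below 0.08 rad and contact force between the fingers and meter above 3 N and contact force between meter and case below 10 N and linear speed of meter below 0.02 m/s); the arm keeps its last pose, push and grip.
It fails at once if the picture in the case is touched (contact force between meter and picture above 0.5 N).
It fails at once if something else on the table is moved by more than 20 mm (distance of any of tape, bigtape, drill, marker, measure, screwbox, corner from where it was at the start of the episode above 0.02 m).
It also fails if it takes over 58 s, if anything falls off the work surface, if the arm or the gripper's body presses on something with over 40 N, if the wrist force passes 120 N, or if a joint passes its speed limit or range.

ROBOT

A 6-joint arm with a two-finger parallel gripper is mounted at the origin on the work surface. World frame = base frame: x ahead of the robot, y to its left, z up, the work surface at z = 0. Lengths are in m, angles in degrees, forces in N, time in s.
With the tool pointing down it reaches from about 0.3 to 0.85 m from the base axis. Payload 5.4 kg.
Tool frame: the origin (TCP) lies at the very end of the fingers, on their centre line; the grasp point (between the pads) lies r.grasp_offset behind it (r.grasp_offset is the distance from the TCP to the grasp point, in m); z points along the fingers, y is the direction in which the jaws open and shut (so a half turn about z gives the same grasp; the last joint's range is limited). The gripper opens to 85 mm and grips with 20 to 120 N. Pads are 22 mm wide; open, the fingers measure 114 mm over their backs; the gripper's body (76 mm by 85 mm) begins 54 mm behind the grasp point. The pads swing forward as they close: fully open they stand 13 mm farther back than shut.
Start: joints at [65.025, 9.076, 91.501, -0, 79.423, -12.038], TCP at [0.129, 0.56, 0.231] pointing down, gripper open.
Joint ranges: [-166.64, 166.64], [-54.1, 131.32], [10.49, 154.53], [-73.88, 253.88], [9.74, 151.15], [-171.62, 171.62]. Speed limits (degrees/s): [147.25, 147.25, 180, 180, 180, 180].

INTERFACE

Orientations are given as [roll, pitch, yaw] about the fixed x, y, z axes, in that order (R = Rz(yaw) Ry(pitch) Rx(roll)).
In Python, from rig import r, effector, inverse_kinematics, readout, cams, models gives the robot as it stands. The module is installed in compiled form; this text tells all that it offers. Calls block until the motion is done:
- r.move_to(position, orientation): joint-space move of the TCP to a pose.
- r.servo_line(position, ori=None, rate=0.15): straight line of the TCP; ori=None keeps the orientation; rate is the mean speed in m/s.
- r.movej(angles): joint-space move.
- effector.move_gripper(opening, effort=None): opening from 0.0 (shut) to 1.0 (fully open); effort is the grip in N (None keeps the last); returns when the fingers have stopped.
- r.dwell(seconds).
- inverse_kinematics(position, orientation): joint angles nearest the present ones, or None.
- readout.get_obs(): the state.
- cams.capture(name): name is "side" or "top"; returns a dict with "pixels" (420x560x3 uint8, red, green, blue), "range_z" (420x560 float32, m along the optical axis (not along the pixel's ray), 0 where there is no reading), "K" (3x3 intrinsics, pixels), "eye" and "attitude" of the camera in the world. Camera axes: x right, y up, looking along -z (the intrinsics and any distortion apply to the point x, -y, -z); pixel columns grow to the right and rows downward; lengths in m; the calibration is good to about 2 mm. A picture is of the moment at which its call begins.
A pose or a line that the arm cannot do raises r.MotionError and nothing moves.
- r.job_done(): hands the job in, once; it reports no verdict.
Trained networks look in a picture, given as the dict that the camera call returned (one of the last four; its "shot" number tells which), for a name from the list of things; names that differ only in an ending like _2 or _b are one class to them, and where a whole thing is asked for, a point or a joint stands for the part that bears it (a point fixed in the world has none). Each returns a list of dicts, best first, with "score" (0 to 1); they miss things now and then, are a little off and sometimes report something else, mostly with a low value. They report only what shows in the picture. A call takes as long as a camera call. They do not tell look-alikes from the thing itself.
- models.look_for(picture, name): "centre" ([column, row] in pixels, amid what is visible of it).
- models.place_of(picture, name): "centre" ([column, row] in pixels: a listed point, or the origin of a listed thing).
The state is a dict: "time": time; "q": joint angles; "joint_vel": joint speeds; "joint_torque": joint torques, N m; "tool_pos": TCP position; "eef_rot": TCP orientation; "ft_force": force on the tool from outside, world axes, zero at the start; "torque": the same for the moment, N m; "finger_gap": opening from 0.0 (shut) to 1.0 (fully open).
Only numpy, scipy, OpenCV 4.12 (cv2) and the standard library are available. Lean on these libraries where they do the work, as an engineer would, in place of code of your own. Each camera call takes 0.05 s, during which the arm holds its last target. There are 200 camera calls.

## Working session

There is one attempt and no reset: what is moved stays moved. The work goes in short steps, each a Python script; the robot and the scene stay as the last script left them, time stands still between calls to the robot, and variables do not carry over. Pictures are saved under pics/ and viewed, on a budget of 10 in all, crops included, one or two more only if the job needs it, and the job is handed in when it is done.

```bash
mkdir -p pics
cat > h.py <<'E'
from rig import r, effector, inverse_kinematics, readout, cams, models
import numpy as np, cv2
from scipy.spatial.transform import Rotation as R
def att(c):
    a=np.array(c["attitude"],float)
    if a.shape==(3,3): return a
    if a.size==4: return R.from_quat(a).as_matrix()
    return R.from_euler('xyz',a,degrees=True).as_matrix()
def ray(c,px):
    K=np.array(c["K"]); d=np.array([(px[0]-K[0,2])/K[0,0],-(px[1]-K[1,2])/K[1,1],-1.])
    return np.array(c["eye"]),att(c)@d
def atz(c,px,z):
    e,d=ray(c,px); return e+d*(z-e[2])/d[2]
def cloud(c):
    K=np.array(c["K"]); D=c["range_z"]; v,u=np.mgrid[:D.shape[0],:D.shape[1]]
    P=np.stack([(u-K[0,2])/K[0,0]*D,-(v-K[1,2])/K[1,1]*D,-D],-1)
    return P@att(c).T+np.array(c["eye"])
def proj(c,p):
    K=np.array(c["K"]); q=att(c).T@(np.array(p)-np.array(c["eye"]))
    return np.array([K[0,0]*q[0]/-q[2]+K[0,2],K[1,1]*-q[1]/-q[2]+K[1,2]])
def save(c,n,crop=None,s=1):
    im=c["pixels"][...,::-1]
    if crop: im=im[crop[1]:crop[3],crop[0]:crop[2]]
    cv2.imwrite("pics/"+n,cv2.resize(im,None,fx=s,fy=s,interpolation=cv2.INTER_CUBIC))
E
python3 - <<'E'
from h import *
np.set_printoptions(precision=3,suppress=True)
ims=[]
for n in("top","side"):
    c=cams.capture(n); print(n,c.keys(),c["K"],c["eye"],c["attitude"]); P=cloud(c)
    save(c,n+"0.png",s=1.4)
    for k in("grip","dial","slot","tip","case","stand","tape","meter","screwbox","marker"):
        for d in models.place_of(c,k)[:3]:
            u,v=map(int,d["centre"]); ok=0<=u<560 and 0<=v<420
            print(k,d["centre"],round(d["score"],2),P[v,u] if ok else "")
print(readout.get_obs(),r.grasp_offset)
E
```

```text
top dict_keys(['pixels', 'range_z', 'K', 'eye', 'attitude', 'shot']) [[447.885   0.    278.309]
 [  0.    447.885 209.065]
 [  0.      0.      1.   ]] [ 0.231 -0.032  1.479] [ 12.639  -0.12  -88.913]
grip [343.3, 298.3] 0.63 [ 0.27  -0.236  0.05 ]
grip [213.4, 191.6] 0.59 [0.582 0.173 0.149]
grip [207.0, 290.0] 0.55 [0.287 0.192 0.043]
dial [328.0, 280.7] 0.95 [ 0.325 -0.19   0.046]
dial [214.2, 172.9] 0.66 [0.631 0.167 0.186]
dial [213.1, 268.3] 0.61 [0.356 0.176 0.048]
slot [338.8, 211.7] 0.95 [ 0.535 -0.215  0.112]
slot [214.6, 190.5] 0.46 [0.586 0.171 0.145]
tip [232.9, 318.5] 0.75 [0.202 0.111 0.025]
tip [379.6, 289.3] 0.74 [ 0.301 -0.356  0.022]
case [317.5, 215.4] 0.79 [ 0.521 -0.15   0.112]
case [213.3, 189.1] 0.28 [0.588 0.173 0.151]
stand [215.7, 202.5] 0.77 [0.548 0.166 0.145]
tape [307.1, 191.0] 0.66 [ 0.598 -0.118  0.111]
meter [208.0, 291.6] 0.76 [0.284 0.189 0.042]
meter [208.9, 194.5] 0.72 [0.571 0.187 0.153]
meter [227.3, 169.3] 0.7 [0.693 0.148 0.025]
screwbox [225.5, 165.4] 0.96 [0.706 0.156 0.027]
screwbox [220.2, 143.2] 0.37 [0.783 0.176 0.033]
side dict_keys(['p
[... 853 characters left out ...]
95 -0.097  0.107]
meter [284.4, 180.8] 0.89 [0.57  0.168 0.133]
meter [197.5, 212.1] 0.87 [0.282 0.186 0.032]
meter [207.1, 304.4] 0.75 [ 0.279 -0.261  0.036]
screwbox [322.5, 208.7] 0.74 [0.692 0.128 0.035]
marker [250.6, 209.4] 0.48 [0.46  0.205 0.01 ]
{'time': 1.1, 'q': array([ 65.027,   9.075,  91.501,  -0.002,  79.423, -12.039]), 'joint_vel': array([-0.041,  0.016,  0.085,  0.081,  0.065, -0.063]), 'joint_torque': array([ -0.002, -39.604, -33.17 ,  -0.   ,   0.001,  -0.   ]), 'tool_pos': array([0.129, 0.56 , 0.231]), 'eef_rot': array([179.999,   0.002, 167.066]), 'ft_force': array([ 0.185,  0.353, -0.137]), 'torque': array([0.029, 0.015, 0.009]), 'finger_gap': 1.0012449960525065} 0.0187
```

View pics/top0.png

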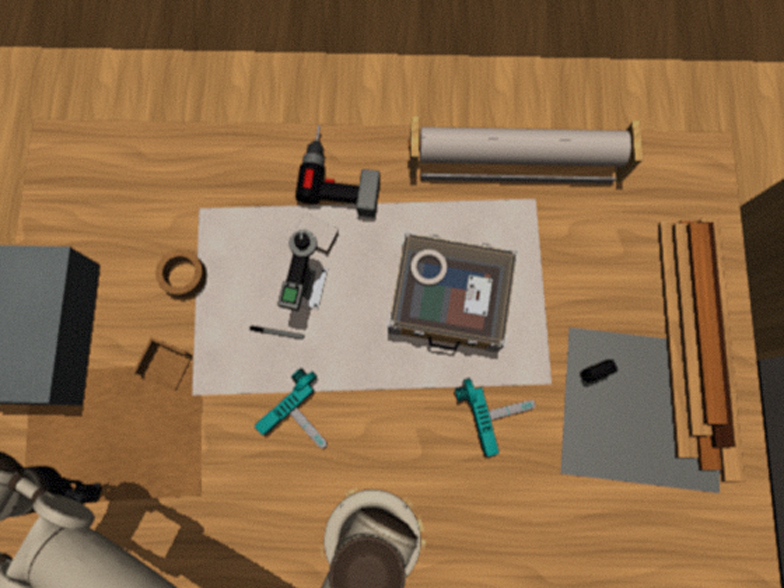

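View pics/side0.png

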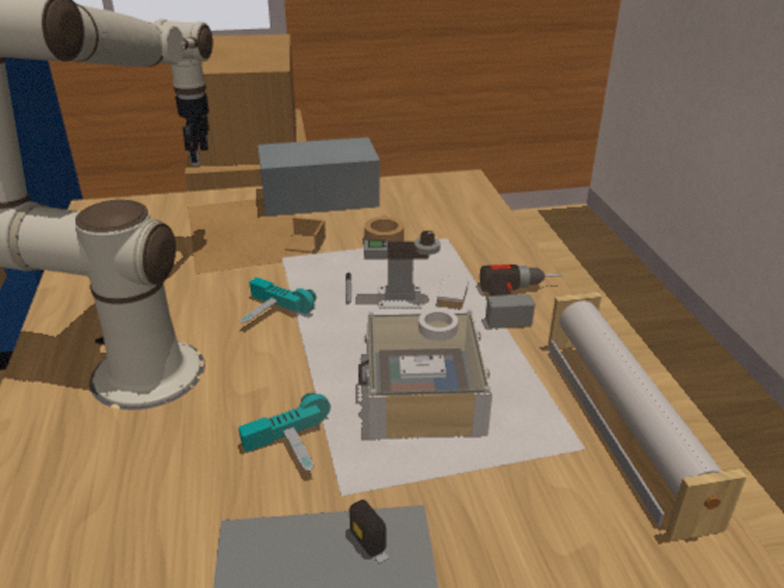

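The top view shows the meter with its sleeve at (302,243), head at (290,295), and the port plate at (479,295), all in the 1.4x picture. The side view shows the two turquoise look-alikes and confirms the layout. Next I'll zoom in on the sleeve and the port.

Run:
```python
from h import *
np.set_printoptions(precision=4,suppress=True)
c=cams.capture("top"); P=cloud(c); im=c["pixels"][...,::-1]
a=im[160:225,190:250]; b=im[165:250,275:372]
a=cv2.resize(a,(554,600),interpolation=cv2.INTER_CUBIC)[:, :]
b=cv2.resize(b,(388,340),interpolation=cv2.INTER_CUBIC)
a=cv2.resize(im[160:225,190:250],None,fx=6.6,fy=6.6,interpolation=cv2.INTER_CUBIC)
H=np.zeros((430,396+4+388,3),np.uint8); H[:a.shape[0],:a.shape[1]]=a[:430]; H[:340,400:788]=b
cv2.imwrite("pics/zoom.png",H)
# handle/head/dial by height
X,Y,Z=P[...,0],P[...,1],P[...,2]
reg=(X>.42)&(X<.72)&(Y>.08)&(Y<.26)
for lo,hi in((.143,.158),(.17,.19)):
    m=reg&(Z>lo)&(Z<hi); print(lo,m.sum(),P[m].mean(0),P[m].min(0),P[m].max(0))
    if m.sum()>5: print(cv2.minAreaRect(P[m][:,:2].astype(np.float32)))
reg=(X>.35)&(X<.72)&(Y<0)&(Y>-.32)
m=reg&(Z>.1)&(Z<.1135); print(m.sum(),cv2.minAreaRect(P[m][:,:2].astype(np.float32)))
# plate: bright pixels
g=im.max(2); m=(g>170)&(X>.48)&(X<.6)&(Y<-.16)&(Y>-.28)&(Z>.09)
print(m.sum(),cv2.minAreaRect(P[m][:,:2].astype(np.float32)),P[m].mean(0))
for k in("dial","grip"):print(k,atz(c,[216,172.5],.178))
d=models.place_of(c,"slot")[0]; print(d,atz(c,d["centre"],.115))
```

```text
0.143 684 [0.5702 0.1775 0.1504] [0.4916 0.135  0.143 ] [0.6688 0.2149 0.1579]
((0.5802755951881409, 0.17535500228405), (0.061062537133693695, 0.17915228009223938), 80.01140594482422)
0.17 92 [0.6371 0.166  0.1769] [0.62   0.1504 0.1707] [0.6544 0.1816 0.1836]
((0.6374605298042297, 0.1655898243188858), (0.03248387202620506, 0.030048169195652008), 45.96224594116211)
4844 ((0.5512833595275879, -0.17158736288547516), (0.264209508895874, 0.23110930621623993), 81.12887573242188)
293 ((0.536676824092865, -0.2246892750263214), (0.04908120259642601, 0.08210639655590057), 80.1561050415039) [ 0.5345 -0.2269  0.1137]
dial [0.6325 0.1623 0.178 ]
grip [0.6325 0.1623 0.178 ]
{'centre': [340.2, 211.2], 'score': 0.88} [ 0.5336 -0.2217  0.115 ]
```

View pics/zoom.png

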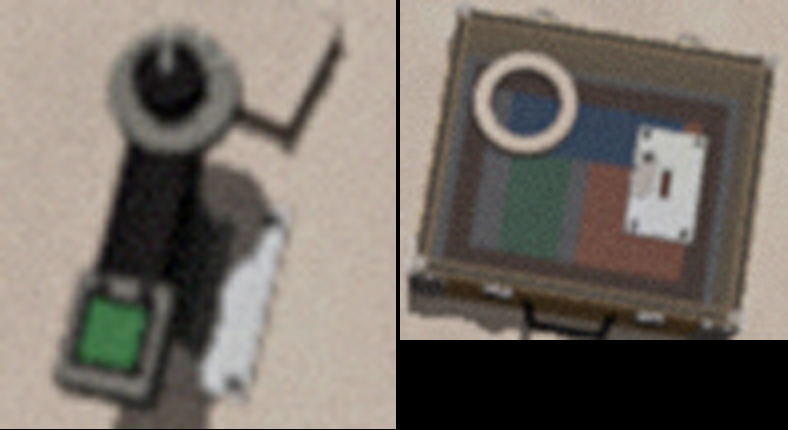

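The sleeve's white line points about +5° in world against a meter yaw of about -10°, so it stands at 2. It needs +30° clockwise. The slot is at pixel (341,211), and the case yaw is about -9.5°.

Run:
```python
from h import *
np.set_printoptions(precision=3,suppress=True)
D=[.6375,.1655]
def st(t): o=readout.get_obs(); print(t,round(o["time"],2),o["tool_pos"],o["eef_rot"],o["ft_force"],o["torque"],round(o["finger_gap"],3))
r.move_to([*D,.24],[180,0,185]); st("above")
r.servo_line([*D,.160],rate=.12); st("down")
effector.move_gripper(0.0,20); st("grip")
for y in (175,165,155,149):
    r.servo_line([*D,.160],[180,0,y],rate=.1); st(y)
effector.move_gripper(0.75); st("open")
r.servo_line([*D,.26],rate=.2)
r.move_to([.45,.33,.30],[180,0,170]); st("away")
c=cams.capture("top"); P=cloud(c); Z=P[...,2];X,Y=P[...,0],P[...,1]
reg=(X>.42)&(X<.72)&(Y>.08)&(Y<.26)
for lo,hi in((.143,.158),(.17,.19)):
    m=reg&(Z>lo)&(Z<hi); print(lo,m.sum(),P[m].mean(0),cv2.minAreaRect(P[m][:,:2].astype(np.float32)))
im=c["pixels"][...,::-1]
cv2.imwrite("pics/z2.png",cv2.resize(im[158:225,188:250],None,fx=8,fy=8,interpolation=cv2.INTER_CUBIC))
```

```text
above 3.5 [0.637 0.166 0.24 ] [ 179.984   -0.004 -174.93 ] [0.596 0.112 0.327] [ 0.01   0.041 -0.009] 1.004
down 4.32 [0.638 0.166 0.161] [-179.999    0.099 -174.997] [0.704 0.278 0.451] [-0.004  0.043  0.022] 1.001
grip 4.85 [0.638 0.166 0.161] [ 179.996    0.049 -174.999] [0.206 0.849 2.269] [ 0.074 -0.029 -0.016] 0.361
175 5.17 [0.638 0.165 0.16 ] [-179.934    0.035  175.167] [-0.827 -2.915  3.74 ] [-0.623  0.107  0.122] 0.364
165 5.5 [0.638 0.166 0.16 ] [179.9     0.054 165.235] [0.807 0.798 3.052] [ 0.232 -0.139 -0.063] 0.368
155 5.83 [0.638 0.166 0.16 ] [179.93    0.051 155.287] [0.4   1.289 4.826] [ 0.224 -0.209 -0.067] 0.367
149 6.08 [0.638 0.165 0.16 ] [-179.986    0.058  149.293] [ 1.667 -1.996  6.164] [-0.349 -0.061  0.02 ] 0.36
open 6.5 [0.637 0.166 0.159] [-179.971   -0.057  149.045] [ 0.122 -0.495  0.564] [-0.02  -0.016 -0.008] 0.753
away 8.14 [0.451 0.329 0.299] [-179.942   -0.025  169.917] [-0.048 -0.973  0.408] [ 0.054 -0.012  0.006] 0.746
0.143 683 [0.571 0.179 0.15 ] ((0.5793097019195557, 0.17621007561683655), (0.06194579601287842, 0.17767199873924255), 78.39949035644531)
0.17 92 [0.635 0.164 0.178] ((0.6366113424301147, 0.1644572615623474), (0.029689021408557892, 0.031070873141288757), 25.677305221557617)
```

View pics/z2.png

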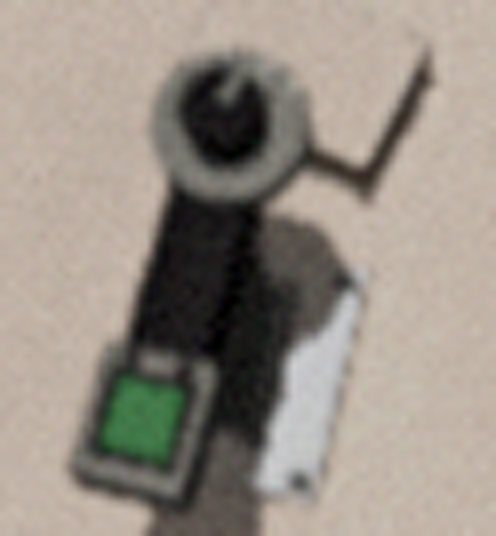

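The sleeve line now points about 24° right of image-up, from (228,98) to (240,70), with the meter at about -11.5°, so it stands at 3. Next I'll grasp the handle, lift it, and hover above the port.

```bash
cat >> h.py <<'E'
np.set_printoptions(precision=4,suppress=True)
def st(t=""): o=readout.get_obs(); print(t,round(o["time"],2),o["tool_pos"],o["eef_rot"],o["ft_force"],o["torque"],round(o["finger_gap"],3)); return o
def slot(c,g):
    # darkest blob near guess pixel, weighted
    im=c["pixels"].astype(float).mean(2); u,v=map(int,np.round(g)); w=7
    s=im[v-w:v+w+1,u-w:u+w+1]; wt=np.clip(np.percentile(s,60)-35-s,0,None)
    n,l,_,_=cv2.connectedComponentsWithStats((wt>0).astype(np.uint8))
    k=l[w-2:w+3,w-2:w+3]; k=np.bincount(k[k>0]).argmax(); wt*=l==k
    V,U=np.mgrid[v-w:v+w+1,u-w:u+w+1]
    return np.array([(U*wt).sum(),(V*wt).sum()])/wt.sum(),(l==k).sum()
E
python3 - <<'E'
from h import *
ct=cams.capture("top"); 
p,n=slot(ct,[341,211]); print("top",p,n,atz(ct,p,.115))
c=cams.capture("side"); d=models.place_of(c,"slot")[0]; print(d,atz(c,d["centre"],.115)); 
try: p,n=slot(c,d["centre"]); print("side",p,n,atz(c,p,.115))
except Exception as e: print(e)
save(c,"side1.png",(250,225,350,300),8)
G=[.5759,.1769]
r.move_to([*G,.22],[180,0,169])
r.servo_line([*G,.1155],rate=.12); st("down")
effector.move_gripper(0.0,60); st("grip")
r.servo_line([*G,.29],rate=.12); st("lift")
S=[.534,-.223]
r.move_to([*S,.29],[180,0,170.5]); st("over")
c=cams.capture("side"); save(c,"side2.png",(230,130,380,300),4.5)
E
```

```text
top [340.8773 210.4947] 22 [ 0.5359 -0.2239  0.115 ]
{'centre': [302.4, 260.6], 'score': 0.61} [ 0.5379 -0.2301  0.115 ]
side [300.5902 260.    ] 3 [ 0.5338 -0.2268  0.115 ]
down 10.22 [0.5767 0.1771 0.1166] [179.9647   0.1112 169.0076] [0.6311 0.6401 0.0459] [ 0.0132 -0.0327 -0.0333] 0.751
grip 10.6 [0.5768 0.1772 0.1169] [179.9329   0.1325 168.9962] [-0.473   0.8996  5.7703] [0.2723 0.0035 0.0412] 0.385
lift 12.21 [0.5754 0.1768 0.2889] [-179.9647   -0.1083  168.9978] [ 0.5173  0.1639 -3.0009] [ 0.0467 -0.0706  0.0108] 0.385
over 13.7 [ 0.5344 -0.222   0.29  ] [179.9693   0.0066 170.5737] [-0.4547  0.3178 -2.6475] [ 0.027  -0.0243 -0.0279] 0.387
```

View pics/side1.png

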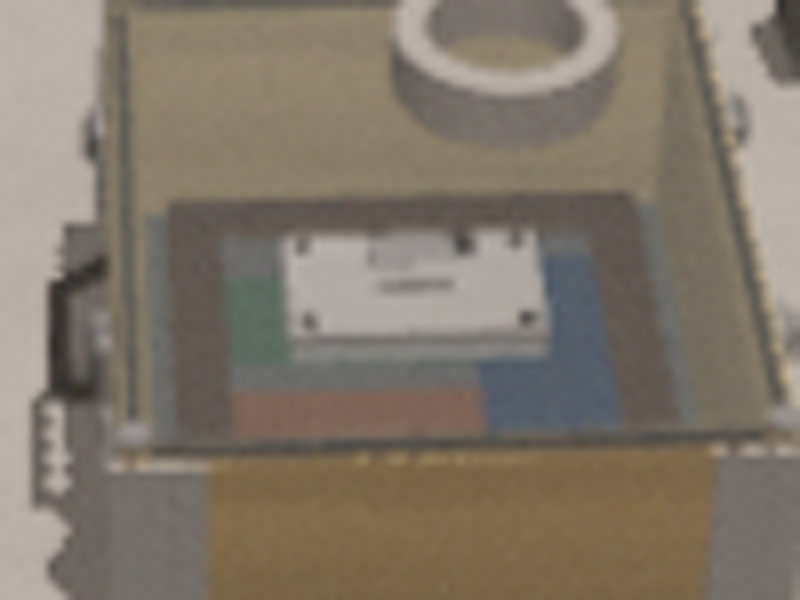

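View pics/side2.png

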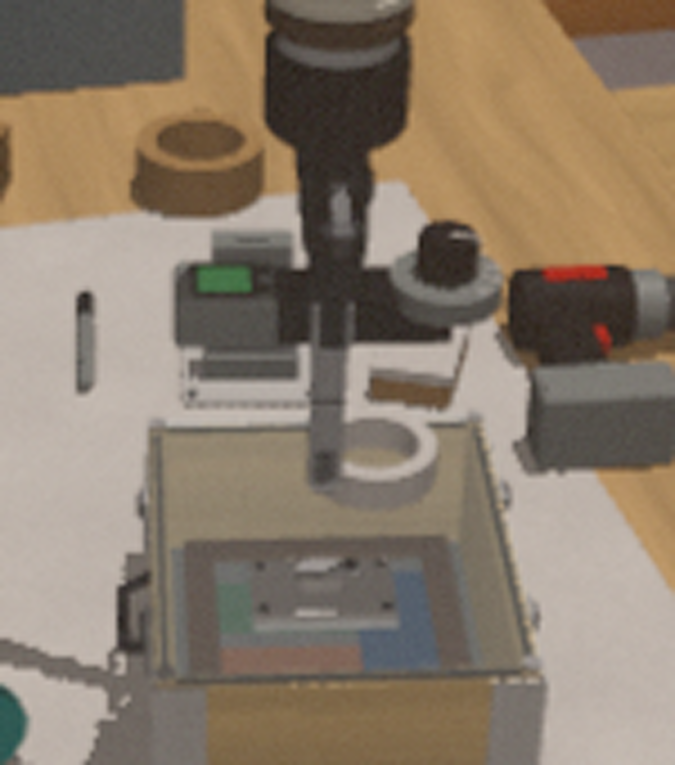

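side2 shows the meter held upright with the blade tip at about (324,485) in the 4.5x crop, and the sleeve line still at 3. The slot in side1 is at raw pixel (301.6,260.2). I'll lower the blade close to the plate and measure blade against slot in the same camera.

Run:
```python
from h import *
S=[.5365,-.2243]
r.servo_line([*S,.235],[180,0,170.5],rate=.12); o=st("low")
c=cams.capture("side"); P=cloud(c); 
m=(abs(P[...,0]-S[0])<.03)&(abs(P[...,1]-S[1])<.02)&(P[...,2]>.13)&(P[...,2]<.225)
for zl in np.arange(.13,.22,.015):
    k=m&(P[...,2]>=zl)&(P[...,2]<zl+.015)
    if k.sum(): print(round(zl,3),k.sum(),P[k].mean(0),P[k].min(0)[0],P[k].max(0)[0])
for q in ([301.6,260.2],[300.6,260]): print(atz(c,q,.115))
t=[*o["tool_pos"][:2],o["tool_pos"][2]+.0171-.126]; print("tip proj",proj(c,t),t, "slot top est proj",proj(c,[.536,-.2243,.115]))
save(c,"side3.png",(260,210,345,275),9)
```

```text
low 14.36 [ 0.5368 -0.2242  0.2355] [-179.9873    0.0317  170.5218] [ 0.1514 -0.051  -2.8453] [0.0463 0.024  0.0421] 0.39
0.13 27 [ 0.5379 -0.2286  0.1378] 0.5285443523951212 0.5463947681280693
0.145 40 [ 0.5369 -0.2293  0.1521] 0.5278845620961985 0.5465207135235424
0.16 35 [ 0.5369 -0.229   0.1669] 0.5277613402611727 0.5460930004916364
0.175 36 [ 0.5377 -0.2286  0.1815] 0.5272252181478161 0.5462883853411853
0.19 37 [ 0.5379 -0.2298  0.1977] 0.5293893581371806 0.547610887219613
0.205 36 [ 0.5382 -0.2293  0.2119] 0.5292693038555489 0.5470469356353067
[ 0.5362 -0.2281  0.115 ]
[ 0.5338 -0.2268  0.115 ]
tip proj [301.6218 255.8233] [np.float64(0.5368127846773879), np.float64(-0.22421498852460736), np.float64(0.1265596032851704)] slot top est proj [301.2061 259.3294]
```

View pics/side3.png

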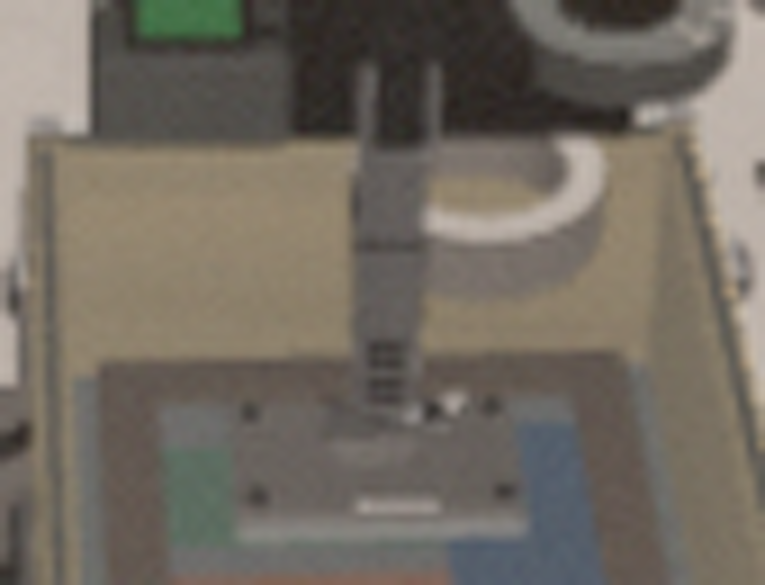

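Blade and slot agree to about 1 mm in the side view, and the tapered tip gives margin. I'll descend with force feedback.

```bash
cat > ins.py <<'E'
from h import *
def insert(xy,z0,z1,step=.002,lim=8):
    xy=np.array(xy,float); o=readout.get_obs(); f0=None
    r.servo_line([*xy,z0],[180,0,170.5],rate=.06); r.dwell(.2)
    f0=np.mean([readout.get_obs()["ft_force"] for _ in range(3)],0); print("f0",f0)
    z=z0
    while z>z1+1e-6:
        z=max(z-step,z1); r.servo_line([*xy,z],rate=.03)
        o=readout.get_obs(); f=o["ft_force"]-f0
        print(round(o["time"],2),round(z,4),xy,f,o["torque"],o["tool_pos"])
        if f[2]>lim: return False,xy,z
        l=f[:2]; n=np.linalg.norm(l)
        if n>2: xy+=l/n*min(.00015*n,.0006)
    return True,xy,z
E
python3 - <<'E'
from ins import *
ok,xy,z=insert([.536,-.2245],.228,.206); print(ok,xy,z)
if not ok:
    r.servo_line([*xy,z+.003],rate=.05); st()
E
```

```text
f0 [ 0.3483 -0.631  -2.9171]
15.12 0.226 [ 0.536  -0.2245] [ 0.2744 -0.0597 -0.1117] [ 0.0372 -0.0342 -0.0219] [ 0.5359 -0.2244  0.2258]
15.38 0.224 [ 0.536  -0.2245] [-0.1313  0.0703 -0.307 ] [-0.0164 -0.0276  0.0348] [ 0.5359 -0.2244  0.2237]
15.62 0.222 [ 0.536  -0.2245] [ 0.1756  0.4554 -0.1045] [ 0.0049  0.0533 -0.0382] [ 0.5359 -0.2244  0.2218]
15.88 0.22 [ 0.536  -0.2245] [-0.3723 -0.38   -0.4533] [ 0.0479  0.017  -0.0068] [ 0.5359 -0.2244  0.2198]
16.12 0.218 [ 0.536  -0.2245] [-1.5078  0.3529  0.6085] [0.0068 0.0063 0.0049] [ 0.5359 -0.2244  0.2178]
16.38 0.216 [ 0.536  -0.2245] [-0.4594  0.5343 -0.0581] [ 0.0254  0.0437 -0.0089] [ 0.5359 -0.2244  0.2158]
16.62 0.214 [ 0.536  -0.2245] [-0.1247  1.0359  0.2097] [-0.0157  0.0591  0.0165] [ 0.5359 -0.2244  0.2138]
16.88 0.212 [ 0.536  -0.2245] [-1.2459  0.4053  0.5269] [ 0.0774  0.1312 -0.0516] [ 0.5359 -0.2244  0.2118]
17.12 0.21 [ 0.536  -0.2245] [-1.1183  0.4981 -1.3251] [ 0.0608  0.1128 -0.0282] [ 0.5359 -0.2244  0.2097]
17.38 0.208 [ 0.536  -0.2245] [-0.5701  0.0736 -0.244 ] [-0.0187  0.11    0.0275] [ 0.536  -0.2244  0.2078]
17.62 0.206 [ 0.536  -0.2245] [-2.2603  0.261  -0.4245] [ 0.0557  0.0994 -0.0174] [ 0.536  -0.2244  0.2058]
True [ 0.5357 -0.2245] 0.206
```

The tip is about 18 mm down through the slot with almost no force. I'll continue to the insertion line.

Run:
```python
from ins import *
xy=np.array([.5356,-.2244]); z=.206
f0=np.array([.35,-.63,-2.92])
while z>.159:
    z=max(z-.004,.159); r.servo_line([*xy,z],[180,0,170.5],rate=.04)
    o=readout.get_obs(); f=o["ft_force"]-f0; print(round(o["time"],2),round(z,4),xy,f,o["torque"])
    if f[2]>8: break
    n=np.linalg.norm(f[:2])
    if n>2: xy+=f[:2]/n*min(.0001*n,.0004)
r.dwell(.3); st("end")
c=cams.capture("side"); save(c,"side4.png",(260,190,350,270),8)
P=cloud(c); print(proj(c,[.5356,-.2264,.115]))
```

```text
17.88 0.202 [ 0.5356 -0.2244] [ 0.0963  0.4125 -0.2259] [-0.0078  0.03   -0.0317]
18.12 0.198 [ 0.5356 -0.2244] [-0.0801  1.3201 -0.1104] [0.0431 0.0187 0.0217]
18.38 0.194 [ 0.5356 -0.2244] [ 0.4218  0.0782 -0.8275] [0.0052 0.0336 0.0537]
18.62 0.19 [ 0.5356 -0.2244] [-0.5803  1.4084 -0.1207] [-0.024  0.033 -0.027]
18.88 0.186 [ 0.5356 -0.2244] [ 0.0118  0.1766 -0.2908] [-0.0102  0.0496  0.0243]
19.12 0.182 [ 0.5356 -0.2244] [-0.2429  0.822   0.0492] [-0.0015 -0.0161 -0.0027]
19.38 0.178 [ 0.5356 -0.2244] [-0.0261  0.2099 -0.0327] [-0.0261 -0.0265  0.0042]
19.62 0.174 [ 0.5356 -0.2244] [-0.0168  0.4093 -0.8396] [-0.035   0.0387  0.0009]
19.88 0.17 [ 0.5356 -0.2244] [-0.2837  1.5148 -0.1839] [0.0263 0.0259 0.0376]
20.12 0.166 [ 0.5356 -0.2244] [ 0.409   0.2291 -0.4012] [ 0.0234  0.0044 -0.004 ]
20.38 0.162 [ 0.5356 -0.2244] [ 0.4977  0.7785 -0.1345] [-0.0002  0.0284 -0.0179]
20.62 0.159 [ 0.5356 -0.2244] [-0.1099  0.5401 -0.2907] [0.0031 0.0164 0.029 ]
end 20.93 [ 0.5357 -0.2244  0.1591] [-179.9944    0.017   170.5006] [ 0.7323 -0.2518 -3.5535] [-0.0412  0.0958 -0.016 ] 0.388
[301.2403 259.8342]
```

View pics/side4.png

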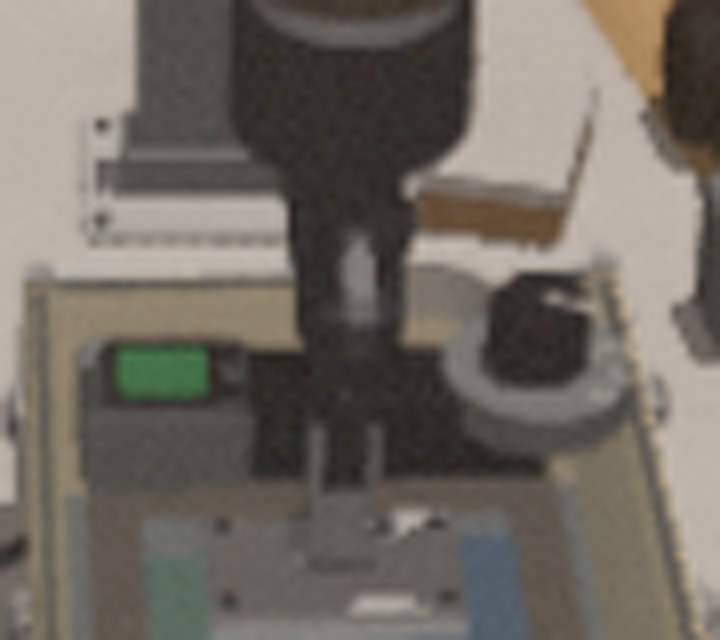

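Run:
```python
from h import *
r.job_done(); st("done")
```

```text
the job is handed in; nothing more can be done
the job is handed in; nothing more can be done
```

The job is handed in at about 21 s of the 58 s allowed. The hygrometer is held still and upright in the gripper, with its blade through the port slot and the selector at 3. No verdict was reported.

- **Selector:** It stood at 2. I turned the sleeve about 36° clockwise at the gripper, and in the top and side pictures the white line then pointed at 3.
- **Insertion:** The blade went in without jamming. The largest change in sideways force was about 2.3 N early in the slot, and it stayed under about 1.6 N after that. At full depth, force and torque were back near their values in free air.
- **Depth:** I worked this out from the grasp height. The tip is about 65 mm below the plate top, so the insertion line is level with the plate. The last picture fits that, but the line is too close to the slot's dark edge to read exactly. The tip is about 22 mm above the picture frame.
- **Camera disagreement:** The side camera put things about 3 to 4 mm further in -y than the top camera. I compared blade and slot within the side camera, where that offset cancels, and they agreed to about 1 mm.
- **Bystanders:** The arm never came near them, and in the last picture I saw none of them moved. I did not measure their positions again.

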